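# Turn a nested tote half round and stack it on its bin

## Robot

A 6-joint arm with a two-finger parallel gripper is mounted at the origin on the work surface; the furniture and walls round the work are solid. World frame = base frame: x ahead of the robot, y to its left, z up, the work surface at z = 0. Lengths are in mm, angles in rad, forces in N, time in s.
With the tool pointing down it reaches from about 275 to 750 mm from the base axis. Payload 10.2 kg.
Tool frame: the origin (TCP) lies at the very end of the fingers, on their centre line; the grasp point (between the pads) lies 19 mm behind it; y points along the fingers, x is the direction in which the jaws open and shut, and the axes are right-handed (so a half turn about y gives the same grasp; the last joint's range is limited). The gripper opens to 85 mm and grips with 20 to 120 N. Pads are 22 mm wide; open, the fingers measure 114 mm over their backs; the gripper's body (76 mm by 85 mm) begins 54 mm behind the grasp point. The pads swing forward as they close: fully open they stand 13 mm farther back than shut.
Start: joints at [-1.554, 0.313, 1.498, -0, 1.331, -0.223], TCP at [124.678, -509.987, 231.294] pointing down, gripper open.
Joint ranges: [-2.94, 2.94], [-0.97, 2.17], [0.19, 2.56], [-1.23, 4.37], [0.02, 3.11], [-2.88, 2.88]. Speed limits (rad/s): [2.39, 2.39, 3.01, 3.14, 3.14, 3.14].

## Interface

Orientations are given as a unit quaternion [w, x, y, z].
In Python, from rig import telemetry, imaging, ctrl gives the robot as it stands.
- The arm moves only by the shell command python3 -m handwheel 'ROWS' [FORCE]. ROWS is JSON, a list of rows, each an object with "delta_pos": the shift along the tool's x, y, z in cm, a list of three; "twist": the turn, a rotation vector about the tool's x, y, z in rad, a list of three; "jaw": the opening, from 0 (shut) to 1 (fully open). A call has exactly 10 rows; each row is the pose to reach, as a shift and turn from the pose commanded when the call began, along the tool's axes at that moment; what a row does not reach only later rows make up. A row lasts 1/12 s, in which the tool goes at most 41.7 mm and 7.16 degrees, less where a joint would pass 70% of its speed; a pose out of reach is approached as far as the arm can. A call with a gripper value outside its range is refused whole. The fingers move at their own pace and stop on an object; FORCE is the grip in N (left out, the last holds). Time passes only in rows, so rows that repeat a pose let the fingers close, or fill a call up. It gives the time, the measured TCP pose, the force and the opening at its end, in the units of the state.
- telemetry.sense(): the state, without advancing time (a new reading comes with each control period).
- imaging.capture(name): name is "scene" or "top" or "wrist"; returns a dict with "frame" (420x560x3 uint8, red, green, blue), "z_map" (420x560 float32, mm along the optical axis (not along the pixel's ray), 0 where there is no reading), "fx", "fy", "cx", "cy" (pixels), "rvec" (rotation vector, rad) and "tvec" (3), from world to camera coordinates, as OpenCV has them. Camera axes: x right, y down, z forward; pixel columns grow to the right and rows downward; lengths in mm; the calibration is good to about 2 mm. A picture is of the moment at which its call begins.
- ctrl.finish_job(): hands the job in, once; it reports no verdict.
The state is a dict: "time_s": time; "joints": joint angles; "dq": joint speeds; "tau": joint torques, N m; "eef_pos": TCP position; "ee_rot": TCP orientation; "force": force on the tool from outside, world axes, zero at the start; "wrist_torque": the same for the moment, N m; "grip_width": opening from 0.0 (shut) to 1.0 (fully open).
Only numpy, scipy, OpenCV 4.12 (cv2) and the standard library are available. Lean on these libraries where they do the work, as an engineer would, in place of code of your own. Each camera call takes 0.05 s, during which the arm holds its last target.

## Task

The small tote is nested down inside the parts bin and covers the steel insert lying there. Lift it out by its handle bar, turn it half a turn so that its low end wall faces the bin's low front, rest its lugs on the bin's rails and slide it along by feel until all four lugs drop fully home in the rail notches, then let go. Work gently: once it is out of the nest, never drop, press or jam it onto the rails with more than 40 N; leave the insert in the bin and the things lying round it alone.

Things in the scene. Friction and masses are not known exactly. Their poses are not given: they have to be found in the camera images.
- bin: Grey open parts bin screwed to the bench. Origin: on the bench top, on the long centre line. x runs from the low front (lip 30 mm high, at x = -125 mm) to the back wall (70 mm high, at x = +82), z up. Side walls: inner faces at y = -46 and +46 mm, rim at z = 85, carrying steel rails up to z = 97. The tote nests in it at the start.
- bin_slot (a point): Floor of one of the bin's four deep open side slots, at bin x = +66, y = +46, z = 41 mm. Slots are 18 mm wide, at x = +66 and x = -33 mm in both side walls; the tote's lugs stand in them when nested.
- bin_rail_plane (a point): Point on the bin's centre line, level with the flat rail tops (bin x = 0, y = 0, z = 97 mm). Two steel rail pieces on each rim (y = 46 to 58 mm either side), each with one square notch 13 mm wide, 9 mm deep. Notch centres: bin x = -66 + d and +33 + d; d, the same for all four, is clamped anywhere from -11 to +11 mm and is NOT measured: find it by feel.
- bin_set_down (a point): Point on the bin's centre line at bin x = -25.5, z = 97 mm. The rail tops are flat from 45 mm before (-x of) each notch centre to 13 mm behind it. With its origin above this point the turned tote rests on flat rail tops for every d; from here slide it 14 to 37 mm towards the bin's +x to meet the notches.
- tote: Grey stack-nest tote, 144 x 84 x 45 mm, 0.2 to 0.4 kg. Origin: centre of its underside. +x points to its low end wall (22 mm; the other is 45 mm), z up. Nested (start): x along the bin's x, origin 32 mm above the bench. Turned half round: origin at z = 88 mm on the rail tops, z = 79 mm when home in the notches, then at bin x = d. The sides have 4 mm play either way between the rails.
- tote_lug (a point): Centre of one of the tote's four square steel lugs (tote x = +66, y = +49, z = 14 mm). Lugs are 10 mm wide along x and 10 mm tall, stick out 14 mm to y = -56 and +56 mm, at tote x = +66 and x = -33; undersides 9 mm above the tote's underside. They have 1.5 mm play either way in the notches.
- tote_handle (a point): Centre of the tote's aluminium handle bar, 63 mm above the tote's underside, over its middle. The bar is 14 mm wide (along the tote's x), 16 mm tall and runs along the tote's y from side to side (75 mm free length), with open space under and beside it. Grip it across its 14 mm width.
- tote_low_end (a point): Top middle of the tote's low end wall, 70 mm from the tote's origin along its +x, 22 mm up.
- insert: Ground steel insert block with bores, 40 x 62 x 22 mm, lying loose on the floor of the bin under the tote; origin at the centre of its underside. Leave it.
- bush: Flanged grey steel guide bush, diameter 40, height 35 mm, standing on the bench to the right of the bin; origin at the centre of its underside. Leave it.
- oilstone: Dark oilstone, 25 x 75 x 10 mm, lying on the bench behind the bin; origin at the centre of its underside. Leave it.
- cap_screw: Black socket cap screw, 18 x 53 x 19 mm, lying on the bench to the left of the bin; origin under its middle. Leave it.

How it is judged (in metres and radians):
On the way:
1. the tote is lifted out of its nest, clear above the rails (underside more than 95 mm above the bench) (z of tote in the frame of bin above 0.095 m), for 0.1 s.
At the end, for the whole second after the job is handed in: The tote rests released on the bin, turned half round, all lugs home in the notches: underside 76.5 to 81.5 mm above the bench, origin within 14 mm along and 6 mm across of the bin's, level within 0.03 and in line within 0.05 rad, at rest; the insert lies flat in the bin (z of tote in the frame of bin between 0.0765 and 0.0815 m and x of tote in the frame of bin between -0.014 and 0.014 m and y of tote in the frame of bin between -0.006 and 0.006 m and x of tote_low_end in the frame of bin below -0.05 m and angle between tote's own z axis and vertical below 0.03 rad and angle between the x axis of tote and the x axis of bin, either way round below 0.05 rad and linear speed of tote below 0.01 m/s and z of insert in the frame of bin below 0.01 m and x of insert in the frame of bin between -0.09 and 0.065 m); the robot touches nothing.
It fails at once if once out of the nest, the tote presses or knocks against the bin or its rails with more than 40 N (contact force between tote and bin above 40 N and z of tote in the frame of bin above 0.07 m).
It fails at once if the insert is moved more than 15 mm (distance of insert from where it was at the start of the episode above 0.015 m).
It fails at once if the guide bush is moved more than 15 mm (distance of bush from where it was at the start of the episode above 0.015 m).
It fails at once if the oilstone is moved more than 15 mm (distance of oilstone from where it was at the start of the episode above 0.015 m).
It fails at once if the cap screw is moved more than 15 mm (distance of cap_screw from where it was at the start of the episode above 0.015 m).
It also fails if it takes over 61 s, if anything falls off the work surface, if the arm or the gripper's body presses on something with over 40 N, if the wrist force passes 120 N, or if a joint passes its speed limit or range.

## Working session

There is one attempt and no reset: what is moved stays moved. The work goes in short steps, Python scripts to look and compute and a shell command to move; the robot and the scene stay as the last step left them, time stands still between calls to the robot, and variables do not carry over. Pictures are saved under pics/ and viewed, and the job is handed in when it is done.

```bash
ls; mkdir -p pics
python3 - <<'E'
from rig import telemetry, imaging
import cv2,numpy as np
print(telemetry.sense())
for n in ["scene","top"]:
    c=imaging.capture(n); cv2.imwrite(f"pics/{n}0.png",c["frame"][:,:,::-1]); np.savez(f"{n}0.npz",**c)
    print(n,c["fx"],c["fy"],c["cx"],c["cy"],c["rvec"],c["tvec"])
E
```

```text
pics
{'time_s': 0.0, 'joints': array([-1.55442064e+00,  3.13466498e-01,  1.49847363e+00,  3.15125350e-05,
        1.33101630e+00, -2.23376287e-01]), 'dq': array([ 1.64972995e-03, -3.59641726e-04, -2.53445312e-06, -1.26180251e-03,
       -7.14049823e-04, -1.02331138e-03]), 'tau': array([-7.18748906e-04, -4.12264788e+01, -2.59738630e+01, -2.46500749e-04,
        4.18260592e-03, -1.77246676e-06]), 'eef_pos': array([ 124.67087727, -509.70183432,  230.71288692]), 'ee_rot': array([ 0.55658567, -0.55582335,  0.43691467, -0.43632369]), 'force': array([-0.052661  ,  0.56374631,  0.46679056]), 'wrist_torque': array([ 0.01424565,  0.05513741, -0.01697738]), 'grip_width': 0.9976707619033299}
scene 462.9847923055915 462.9847923055915 278.0222800986095 209.07088319683933 [ 0.6025836  -2.51625387  1.35947286] [567.01743757 151.0294912  814.53590238]
top 443.2935214958591 443.2935214958591 277.30937076815286 218.96977897670953 [ 2.15978608 -2.13006976  0.19582293] [113.85860026 574.87429047 942.06580777]
```

View pics/scene0.png

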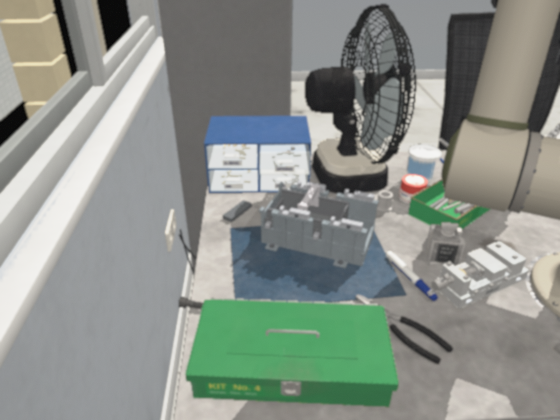

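View pics/top0.png

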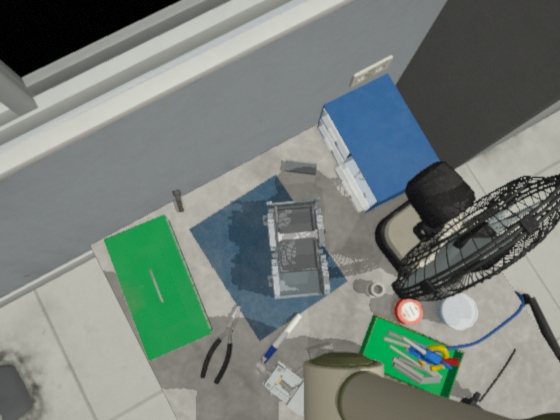

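The bin is at about (297,250) in the top view. The oilstone at (298,168) marks its back, the bush is at (376,288) and the cap screw at (178,200). I'll enlarge it and measure.

```bash
cat > h.py <<'E'
import numpy as np,cv2
def load(n): return dict(np.load(n))
def RT(c): return cv2.Rodrigues(c["rvec"])[0],np.asarray(c["tvec"]).ravel()
def world(c):
    R,t=RT(c); z=c["z_map"]; v,u=np.mgrid[:z.shape[0],:z.shape[1]]
    p=np.stack([(u-c["cx"])/c["fx"]*z,(v-c["cy"])/c["fy"]*z,z],-1)
    return (p-t)@R
def plane(c,u,v,h):
    R,t=RT(c); C=-R.T@t; d=R.T@np.array([(u-c["cx"])/c["fx"],(v-c["cy"])/c["fy"],1])
    return C+d*(h-C[2])/d[2]
E
python3 - <<'E'
from h import *
c=load("top0.npz"); f=c["frame"][:,:,::-1]
W=world(c)
cv2.imwrite("pics/topc.png",cv2.resize(f[190:310,240:400],None,fx=5,fy=5,interpolation=cv2.INTER_CUBIC))
h=np.clip(W[...,2],0,130)/130*255
hc=cv2.applyColorMap(h.astype(np.uint8),cv2.COLORMAP_JET)
cv2.imwrite("pics/toph.png",cv2.resize(hc[190:310,240:400],None,fx=5,fy=5,interpolation=cv2.INTER_NEAREST))
for u,v in [(297,250),(298,168),(178,200),(376,288),(297,237),(210,240)]: print(u,v,W[v,u].round(1))
E
```

```text
297 250 [505.3  77.   37.8]
298 168 [701.7  73.9   9.8]
178 200 [619.7 351.3  12. ]
376 288 [ 424.4 -106.1    1.8]
297 237 [526.4  81.3 102.7]
210 240 [5.292e+02 2.757e+02 2.000e-01]
```

View pics/topc.png

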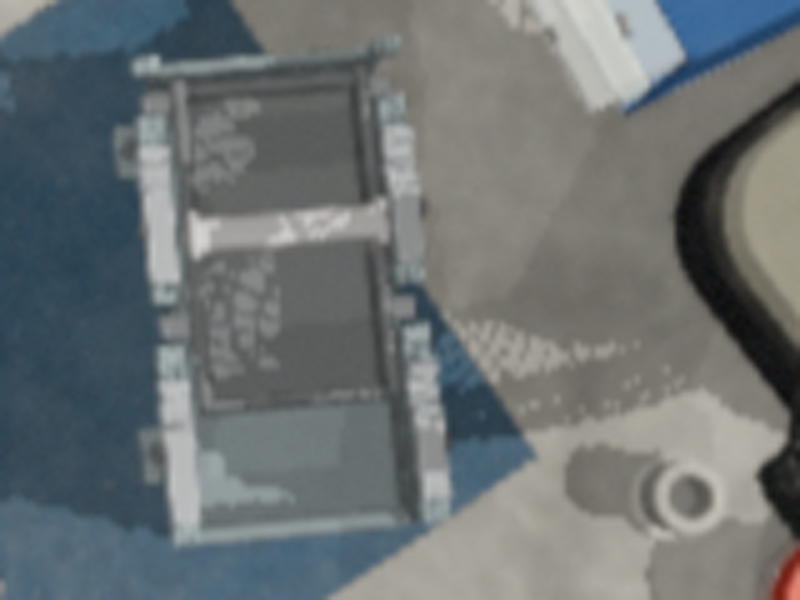

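View pics/toph.png

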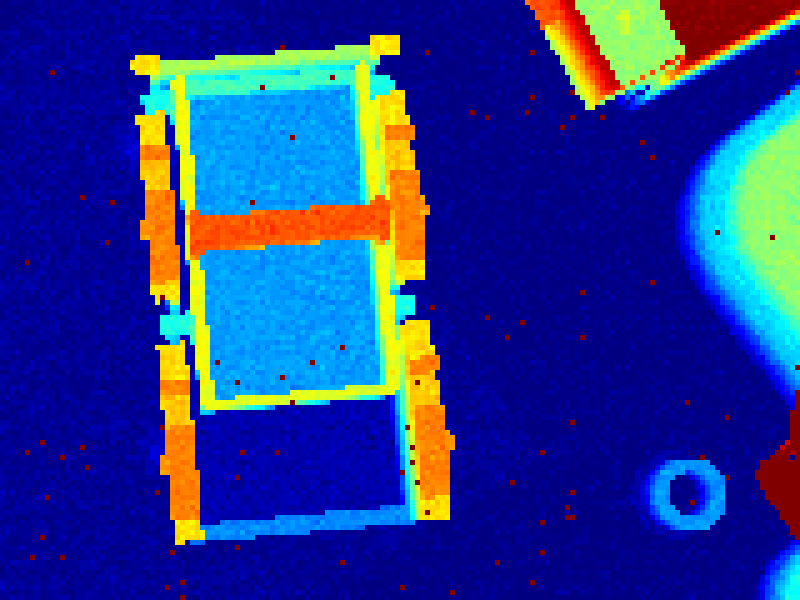

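```bash
cat > fit.py <<'E'
from h import *
import sys
def rails(n, show=True):
    c=load(n); W=world(c); P=W.reshape(-1,3); P=P[(c["z_map"].ravel()>0)]
    P=P[(np.abs(P[:,0]-500)<150)&(np.abs(P[:,1]-75)<100)]
    return P
if __name__=="__main__":
  for n in ["top0.npz","scene0.npz"]:
    P=rails(n)
    r=P[(P[:,2]>91)&(P[:,2]<99.5)]
    # initial frame
    th=np.deg2rad(5); o=np.array([520,78.])
    for k in range(15):
        ex=np.array([np.cos(th),np.sin(th)]); ey=np.array([-ex[1],ex[0]])
        q=(r[:,:2]-o)@np.stack([ex,ey]).T
        m=(np.abs(np.abs(q[:,1])-52)<10)
        s=np.sign(q[m,1]); A=np.stack([q[m,0],np.ones(m.sum())],1)
        a,b=np.linalg.lstsq(A,q[m,1]-52*s,rcond=None)[0]
        th+=np.arctan(a); o=o+ey*b
    q3=np.c_[(P[:,:2]-o)@np.stack([ex,ey]).T,P[:,2]]
    def st(m,i): return np.percentile(q3[m][:,i],[2,50,98]).round(1),m.sum()
    print(n,np.rad2deg(th),o)
    mid=np.abs(q3[:,1])<35
    print("lip",st(mid&(np.abs(q3[:,2]-30)<4)&(q3[:,0]<-70),0))
    print("back",st(mid&(np.abs(q3[:,2]-70)<4)&(q3[:,0]>50),0))
    m=(np.abs(q3[:,2]-103)<3)&(np.abs(q3[:,1])<38)
    print("handle x",st(m,0),"y",st(m,1),"z",st(m,2)); 
    h=q3[m&(np.abs(q3[:,1])<30)]; print("handle slope",np.polyfit(h[:,1],h[:,0],1))
    for s in (1,-1):
        m=(np.abs(q3[:,1]*s-52)<5)
        for x in range(-140,100,3):
            k=m&(np.abs(q3[:,0]-x)<1.5)
            if k.sum(): print(x,int(np.median(q3[k,2])),end=' | ')
        print()
        m=(np.abs(q3[:,1]*s-52)<9)&(q3[:,2]>93)
        print("y edges",np.percentile(q3[m,1],[2,98]))
E
python3 fit.py
```

```text
top0.npz 5.726375237241489 [519.75874619  80.7358416 ]
lip (array([-115.8, -111.3, -108.3]), np.int64(65))
back (array([87.1, 89.5, 92.2]), np.int64(73))
handle x (array([ 4.6, 11. , 18.1]), np.int64(219)) y (array([-35.4,   1.4,  36.9]), np.int64(219)) z (array([100.3, 103.3, 105.7]), np.int64(219))
handle slope [-1.07032399e-02  1.11437859e+01]
-140 0 | -137 2 | -134 2 | -131 3 | -128 2 | -125 1 | -122 0 | -119 3 | -116 31 | -113 86 | -110 85 | -107 83 | -104 98 | -101 97 | -98 97 | -95 97 | -92 98 | -89 97 | -86 97 | -83 97 | -80 96 | -77 97 | -74 98 | -71 98 | -68 96 | -65 89 | -62 88 | -59 88 | -56 88 | -53 96 | -50 97 | -47 85 | -44 87 | -41 86 | -38 86 | -35 85 | -32 84 | -29 38 | -26 43 | -23 51 | -20 51 | -17 50 | -14 72 | -11 82 | -8 85 | -5 96 | -2 98 | 1 97 | 4 98 | 7 95 | 10 97 | 13 96 | 16 99 | 19 97 | 22 97 | 25 97 | 28 96 | 31 97 | 34 86 | 37 89 | 40 87 | 43 89 | 46 97 | 49 97 | 52 96 | 55 84 | 58 85 | 61 85 | 64 85 | 67 85 | 73 50 | 76 51 | 79 51 | 82 26 | 85 69 | 88 85 | 91 84 | 94 2 | 97 3 | 
y edges [46.0832958  59.55675315]
-140 0 | -137 1 | -134 2 | -131 0 | -12
[... 1621 characters left out ...]
7 | 76 28 | 79 19 | 82 47 | 85 48 | 88 38 | 91 2 | 94 1 | 97 2 | 
y edges [44.00501032 58.23092543]
-140 0 | -137 0 | -134 0 | -131 0 | -128 1 | -125 1 | -122 3 | -119 42 | -116 56 | -113 62 | -110 61 | -107 54 | -104 61 | -101 64 | -98 64 | -95 61 | -92 70 | -89 67 | -86 71 | -83 72 | -80 71 | -77 70 | -74 69 | -71 65 | -68 64 | -65 60 | -62 83 | -59 84 | -56 92 | -53 89 | -50 82 | -47 84 | -44 82 | -41 84 | -38 84 | -35 84 | -17 81 | -14 84 | -11 84 | -8 91 | -5 87 | -2 90 | 1 97 | 4 96 | 13 97 | 19 96 | 22 94 | 25 91 | 28 86 | 31 83 | 34 84 | 37 85 | 40 88 | 43 88 | 46 91 | 49 84 | 52 79 | 55 83 | 58 82 | 61 84 | 64 82 | 82 78 | 85 78 | 88 76 | 91 82 | 
y edges [-59.86718133 -45.05454924]
```

Run:
```python
from h import *
from scipy.spatial.transform import Rotation as Rn
R=Rn.from_quat([-0.55582335,0.43691467,-0.43632369,0.55658567]).as_matrix(); print(R.round(3))
G={}
for n in ["top0.npz","scene0.npz"]:
    c=load(n); P=world(c)[c["z_map"]>0]
    g=np.full((11,20),-1)
    for x,y,z in P:
        i,j=int((x-100)//70),int((y+800)//60)
        if 0<=i<11 and 0<=j<20: g[i,j]=max(g[i,j],z)
    print(n,"cols y from -800 step 60");
    for i in range(10,-1,-1): print(100+70*i,g[i])
```

```text
[[ 0.237  0.     0.971]
 [-0.971  0.001  0.237]
 [-0.001 -1.     0.   ]]
top0.npz cols y from -800 step 60
800 [ -1  -1  -1  -1  92  -1  -1  -1  -1  -1 132 135 135 134   2  -1  -1 204
 248 283]
730 [ -1  -1  -1  -1  -1  -1  -1  -1  -1  -1 136 136 136 134   6   4   3  -1
  -1 205]
660 [ -1  -1  -1  -1  -1  -1  -1  -1  -1 133 135 135 134 132  16  13   7   5
   3  -1]
590 [ -1  -1  -1  -1  -1  -1  -1 336 350 272 276 268 135 124  87  87   7   6
  10  21]
520 [ -1  -1  -1  -1  -1  -1  -1 330 395 401 357 263 119 105 108 107   9   9
   8  61]
450 [ -1  -1  -1  -1  -1  -1   4 298 385 401 394 359   6 101  80 103   8   8
  61  73]
380 [ -1  -1  -1  -1  -1   4  14   5  88 352 367 351   7 101  37 101  10   7
  62  74]
310 [ -1  -1  -1  -1  -1   4  16  13  86  88 162 187  49   7  20  21  15  62
  62  63]
240 [ -1  -1  -1  -1   3   7  15  16  56 157 157 618 527 419 265  73  75  17
  61  61]
170 [ -1  -1  -1  -1   5   7   6  21  47  51  49  49  -1 365 265  66   6  15
  14   6]
100 [-1 -1 -1 -1  3  6  4  4 -1 -1 -1 -1 -1 -1 58  6  7  6  6  3]
scene0.npz cols y from -800 step 60
800 [ -1  -1  -1  -1 
[... 235 characters left out ...]
 -1]
590 [ -1  -1  -1  -1  -1  -1  -1 344 331 131 272 265 131 122  85  86   4   4
   2  19]
520 [ -1  -1  -1  -1  -1  -1  -1 353 389 398 356 261 122 102 105 104   5   5
   4  58]
450 [ -1  -1  -1  -1  -1  -1   0 313 361 399 391 354  -1  98 101 103   5   5
  58  69]
380 [ -1  -1  -1  -1  -1  -1   2   2  84 355 369 352   2  99  35  99   7  55
  60  71]
310 [ -1  -1  -1  -1  -1   1   8   2  84  85  52 186  45   2  17  16  13  58
  59  60]
240 [ -1  -1  -1  -1  -1  -1  -1  -1  -1   3  34  48 456 421 264  71  71  14
  58  59]
170 [ -1  -1  -1  -1  -1  -1  -1  -1  -1   0  35  47 457 430 263  63   3  14
  13   3]
100 [ -1  -1  -1 296 271  -1 129 171 161   2   3   3  12 269 256   3   3   3
   3   1]
```

Run:
```python
from h import *
for n in ["top0.npz","scene0.npz"]:
    c=load(n); P=world(c)[c["z_map"]>0]
    m=(P[:,2]>120)&(P[:,2]<450)&(P[:,0]>300)&(P[:,0]<900)&(P[:,1]>-500)&(P[:,1]<60)
    q=P[m]
    for y in range(-480,60,40):
        k=q[(q[:,1]>=y)&(q[:,1]<y+40)]
        if len(k): print(n[:3],y,np.sort(k[:,0])[:5].round(),len(k))
```

```text
top -400 [557. 560. 562. 564. 564.] 298
top -360 [520. 521. 522. 523. 523.] 475
top -320 [485. 486. 487. 488. 491.] 943
top -280 [457. 457. 457. 457. 458.] 1643
top -240 [431. 431. 432. 432. 433.] 2324
top -200 [300. 300. 301. 301. 301.] 3975
top -160 [301. 302. 303. 303. 304.] 4767
top -120 [326. 328. 328. 328. 330.] 3254
top -80 [300. 590. 591. 593. 595.] 1861
top -40 [300. 300. 300. 300. 300.] 1268
top 0 [300. 300. 300. 300. 300.] 469
top 40 [300. 300. 300. 301. 301.] 25
sce -400 [556. 558. 558. 558. 558.] 150
sce -360 [520. 523. 525. 526. 528.] 254
sce -320 [502. 502. 503. 505. 508.] 489
sce -280 [460. 463. 464. 465. 465.] 565
sce -240 [426. 430. 430. 431. 431.] 1177
sce -200 [404. 405. 405. 405. 406.] 2480
sce -160 [315. 316. 316. 317. 317.] 3539
sce -120 [323. 323. 323. 324. 325.] 2289
sce -80 [585. 586. 587. 588. 589.] 727
sce -40 [301. 611. 613. 614. 616.] 495
sce 0 [300. 300. 300. 300. 300.] 184
sce 40 [300. 301. 301. 301. 301.] 5
```

Run:
```python
from h import *
for n in ["top0.npz","scene0.npz"]:
    c=load(n); P=world(c)[c["z_map"]>0]
    m=(P[:,2]>100)&(P[:,2]<450)&(P[:,0]>300)&(P[:,0]<420)&(P[:,1]>-240)&(P[:,1]<-60)
    q=P[m]
    for x in range(300,420,20):
        k=q[(q[:,0]>=x)&(q[:,0]<x+20)]
        if len(k): print(n[:3],x,"y",np.percentile(k[:,1],[2,98]).round(),"z",np.percentile(k[:,2],[2,50,98]).round(),len(k))
```

```text
top 300 y [-182. -133.] z [136. 148. 166.] 105
top 320 y [-134. -107.] z [166. 177. 185.] 45
top 400 y [-184.  -91.] z [164. 255. 315.] 486
sce 300 y [-133. -123.] z [161. 167. 172.] 10
sce 320 y [-123. -106.] z [169. 178. 186.] 25
sce 380 y [-155. -102.] z [198. 222. 247.] 32
sce 400 y [-187.  -91.] z [137. 237. 315.] 946
```

```bash
python3 -m handwheel '[{"delta_pos":[-2.8,-1.5,1.4],"twist":[0,-0.08,0],"jaw":1},{"delta_pos":[-5.6,-3,2.9],"twist":[0,-0.16,0],"jaw":1},{"delta_pos":[-8.5,-4.5,4.3],"twist":[0,-0.24,0],"jaw":1},{"delta_pos":[-11.4,-6,5.8],"twist":[0,-0.32,0],"jaw":0.8},{"delta_pos":[-14.2,-7,7.2],"twist":[0,-0.4,0],"jaw":0.7},{"delta_pos":[-17,-8,8.6],"twist":[0,-0.48,0],"jaw":0.6},{"delta_pos":[-19.9,-9,10.1],"twist":[0,-0.56,0],"jaw":0.6},{"delta_pos":[-22.8,-9,11.6],"twist":[0,-0.64,0],"jaw":0.6},{"delta_pos":[-25.6,-9,13],"twist":[0,-0.72,0],"jaw":0.6},{"delta_pos":[-25.6,-9,13],"twist":[0,-0.72,0],"jaw":0.6}]' 60; python3 -c "
from rig import telemetry as t
s=t.sense();print(s['joints'].round(4).tolist(),s['eef_pos'],s['ee_rot'])"
```

```text
time_s: 0.93
eef_pos: [190.8, -226.8, 321.6]
ee_rot: [-0.675, 0.675, -0.21, 0.211]
force: [-0.4, -1.1, 0.2]
grip_width: 0.601
[-1.2753, -0.2878, 1.8742, 0.0006, 1.554, -0.6712] [ 190.77021104 -226.84672185  321.64703518] [-0.67486807  0.6753039  -0.20997751  0.21077756]
```

```bash
python3 -m handwheel '[{"delta_pos":[-0.5,0,3],"twist":[0,-0.08,0],"jaw":0.6},{"delta_pos":[-0.9,0,6],"twist":[0,-0.16,0],"jaw":0.6},{"delta_pos":[-1.4,0,9],"twist":[0,-0.24,0],"jaw":0.6},{"delta_pos":[-1.8,0,12],"twist":[0,-0.32,0],"jaw":0.6},{"delta_pos":[-2.3,0,15],"twist":[0,-0.4,0],"jaw":0.6},{"delta_pos":[-2.8,0,18],"twist":[0,-0.48,0],"jaw":0.6},{"delta_pos":[-3.2,0,21],"twist":[0,-0.56,0],"jaw":0.6},{"delta_pos":[-3.7,0,24],"twist":[0,-0.64,0],"jaw":0.6},{"delta_pos":[-4.1,0,27.1],"twist":[0,-0.7,0],"jaw":0.6},{"delta_pos":[-4.1,0,27.1],"twist":[0,-0.7,0],"jaw":0.6}]'; python3 -c "
from rig import telemetry as t
s=t.sense();print(s['joints'].round(4).tolist(),s['eef_pos'],s['ee_rot'])"
```

```text
time_s: 1.77
eef_pos: [313.0, 18.9, 321.0]
ee_rot: [0.707, -0.706, -0.035, 0.035]
force: [0.9, -0.6, 0.8]
grip_width: 0.596
[-0.3206, -0.2412, 1.8426, 0.0013, 1.5408, -0.4196] [313.03805079  18.93523569 321.04117918] [ 0.70675243 -0.70573219 -0.03489589  0.0350051 ]
```

```bash
python3 -m handwheel '[{"delta_pos":[2.5,0.5,0.5],"twist":[0,0,0],"jaw":0.6},{"delta_pos":[5,1.5,1],"twist":[0,0,0],"jaw":0.6},{"delta_pos":[7.5,2.5,1.5],"twist":[0,0,0],"jaw":0.6},{"delta_pos":[10,4,2],"twist":[0,0,0],"jaw":0.6},{"delta_pos":[12.5,5.5,2.5],"twist":[0,0,0],"jaw":0.6},{"delta_pos":[15,7,3],"twist":[0,0,0],"jaw":0.6},{"delta_pos":[17.5,8.5,3.4],"twist":[0,0,0],"jaw":0.6},{"delta_pos":[20,10,3.8],"twist":[0,0,0],"jaw":0.6},{"delta_pos":[22.0,11,4.2],"twist":[0,0,0],"jaw":0.6},{"delta_pos":[22.0,11,4.2],"twist":[0,0,0],"jaw":0.6}]'
python3 - <<'E'
from rig import telemetry as t, imaging
import cv2,numpy as np
s=t.sense();print(s['joints'].round(4).tolist(),s['eef_pos'],s['ee_rot'])
c=imaging.capture("wrist"); cv2.imwrite("pics/w1.png",c["frame"][:,:,::-1]); np.savez("w1.npz",**c)
E
```

```text
time_s: 2.6
eef_pos: [528.9, 76.2, 208.0]
ee_rot: [0.707, -0.706, -0.03, 0.033]
force: [0.4, -0.3, -0.6]
grip_width: 0.599
[-0.0764, 0.3545, 1.5026, 0.0001, 1.2889, -0.1644] [528.87877697  76.20353353 207.95711086] [ 0.7066404  -0.70619907 -0.02958477  0.03266451]
```

View pics/w1.png

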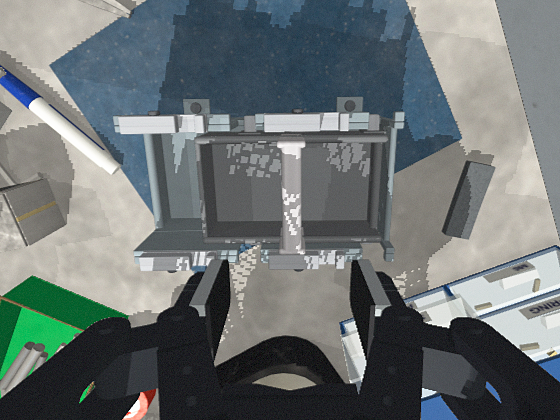

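The wrist view shows the bin with the rails across it at rows 120 and 255. The handle bar is at column about 291, running from (290,145) to (291,245), and the bush isn't in frame. I'll measure in this view and fit the arm's kinematics.

Run:
```python
from h import *
c=load("w1.npz"); P=world(c)[c["z_map"]>0]
P=P[(np.abs(P[:,0]-520)<150)&(np.abs(P[:,1]-80)<75)]
r=P[(P[:,2]>93)&(P[:,2]<99)]
th=0.1; o=np.array([528.,80])
for k in range(20):
    ex=np.array([np.cos(th),np.sin(th)]); ey=np.array([-ex[1],ex[0]])
    q=(r[:,:2]-o)@np.stack([ex,ey]).T
    m=np.abs(np.abs(q[:,1])-52)<8
    s=np.sign(q[m,1]); a,b=np.linalg.lstsq(np.stack([q[m,0],np.ones(m.sum())],1),q[m,1]-52*s,rcond=None)[0]
    th+=np.arctan(a); o=o+ey*b
print("yaw",th,"o",o)
q3=np.c_[(P[:,:2]-o)@np.stack([ex,ey]).T,P[:,2]]
for s in (1,-1):
    m=(np.abs(q3[:,1]*s-52)<4)
    l=[(x,int(np.median(q3[k,2]))) for x in range(-135,100,2) for k in [m&(np.abs(q3[:,0]-x)<1)] if k.sum()]
    print(l)
    m=(np.abs(q3[:,1]*s-52)<9)&(np.abs(q3[:,2]-97)<2); print("yedge",np.percentile(q3[m,1],[1,99]))
mid=np.abs(q3[:,1])<35
f=lambda m:np.percentile(q3[m,0],[2,50,98]).round(1)
print("lip",f(mid&(np.abs(q3[:,2]-30)<3)&(q3[:,0]<-80)),"back",f(mid&(np.abs(q3[:,2]-70)<3)&(q3[:,0]>60)))
h=q3[(np.abs(q3[:,2]-103)<2)&(np.abs(q3[:,1])<30)&(np.abs(q3[:,0])<20)]
print("handle",np.percentile(h[:,0],[2,50,98]),np.polyfit(h[:,1],h[:,0],1),h[:,2].mean())
hh=q3[(np.abs(q3[:,2]-77)<2)&(np.abs(q3[:,0])<60)&(np.abs(q3[:,1])<44)]
print("tote sides y",np.percentile(hh[hh[:,1]>0,1],[2,98]),np.percentile(hh[hh[:,1]<0,1],[2,98]))
# arm kinematics
from scipy.optimize import least_squares
J=np.array([[.3135,1.4985,1.3310],[-.2878,1.8742,1.5540],[-.2412,1.8426,1.5408],[.3545,1.5026,1.2889]])
X=np.array([[124.67,-509.7,230.7],[190.77,-226.85,321.65],[313.04,18.94,321.04],[528.88,76.2,207.96]])
rr=np.sqrt(X[:,0]**2+X[:,1]**2-116**2)
def fun(p):
    a1,L2,L3,hh=p; A=J[:,0]; B=J[:,0]+J[:,1]
    return np.r_[a1+L2*np.sin(A)+L3*np.sin(B)-rr, hh+L2*np.cos(A)+L3*np.cos(B)-X[:,2]]
s=least_squares(fun,[0,450,400,100]); print(s.x,s.fun.round(1))
```

```text
yaw 0.10200167005817842 o [527.85151529  81.47821672]
[(-135, 1), (-133, 0), (-125, 83), (-123, 84), (-121, 0), (-119, 1), (-117, 94), (-115, 95), (-113, 95), (-111, 95), (-109, 95), (-107, 96), (-105, 96), (-103, 96), (-101, 95), (-99, 96), (-97, 96), (-95, 95), (-93, 96), (-91, 96), (-89, 95), (-87, 95), (-85, 95), (-83, 95), (-81, 95), (-79, 93), (-77, 87), (-75, 87), (-73, 86), (-71, 86), (-69, 86), (-67, 86), (-65, 95), (-63, 96), (-61, 95), (-59, 91), (-57, 84), (-55, 83), (-53, 83), (-51, 83), (-49, 83), (-47, 83), (-45, 82), (-43, 66), (-41, 12), (-39, 2), (-37, 2), (-35, 49), (-33, 49), (-31, 49), (-29, 49), (-27, 0), (-25, 83), (-23, 84), (-21, 83), (-19, 83), (-17, 95), (-15, 95), (-13, 95), (-11, 96), (-9, 95), (-7, 96), (-5, 95), (-3, 95), (-1, 95), (1, 95), (3, 95), (5, 95), (7, 96), (9, 96), (11, 95), (13, 95), (15, 96), (17, 95), (19, 96), (21, 87), (23, 87), (25, 86), (27, 86), (29, 86), (31, 86), (33, 87), (35, 95), (37, 95), (39, 95), (41, 4), (43, 83), (45, 83), (47, 83), (49, 83), (51, 83), (53, 83), (55, 84), (57, 3), (59, 3), (61, 4), (63, 49), (65, 49), (67, 4
[... 821 characters left out ...]
6), (-3, 96), (-1, 96), (1, 95), (3, 96), (5, 95), (7, 96), (9, 96), (11, 96), (13, 95), (15, 96), (17, 95), (19, 96), (21, 91), (23, 87), (25, 87), (27, 87), (29, 86), (31, 87), (33, 89), (35, 96), (37, 95), (39, 95), (41, 84), (43, 83), (45, 83), (47, 84), (49, 84), (51, 83), (53, 83), (55, 83), (57, 82), (73, 80), (75, 82), (77, 83), (79, 83), (81, 83)]
yedge [-58.0626436  -46.27986028]
lip [-126.7 -121.5 -119.2] back [75.9 78.  80.7]
handle [-5.55968207  0.38055047  6.49221864] [-1.82646341e-04  3.88029869e-01] 102.026799595352
tote sides y [35.25587505 41.05178224] [-43.81397136 -38.54361579]
[ -1.07601829 421.17913393 393.36875046 -75.97617423] [-1.  -0.1  0.1  0.9  0.   0.1 -0.1 -0. ]
```

```bash
cat > kin.py <<'E'
import numpy as np
from scipy.spatial.transform import Rotation as Rn
from scipy.optimize import least_squares
C=np.array([[-1,0,0],[0,0,1],[0,1,0]],float).T  # columns: tool x,y,z in flange
C=np.stack([[-1,0,0],[0,0,1],np.cross([-1,0,0],[0,0,1])],1).astype(float)
def fk(q,T,s4=1):
    h=T-76; a=q[1]+q[2]
    E=lambda s,a:Rn.from_euler(s,a).as_matrix()
    R=E('z',q[0])@E('y',a)@E('z',s4*q[3])@E('y',q[4])@E('z',q[5])@C
    w=E('z',q[0])@np.array([-1+421.2*np.sin(q[1])+393.4*np.sin(a),116,h+421.2*np.cos(q[1])+393.4*np.cos(a)])
    return w+R[:,1]*T,R
def pose(yaw,lean,tiltsgn=1):
    # tool x heading yaw, tool y = down, rotated about tool x by lean
    x=np.array([np.cos(yaw),np.sin(yaw),0]); y=np.array([0,0,-1.]); R=np.stack([x,y,np.cross(x,y)],1)
    return R@Rn.from_rotvec([lean,0,0]).as_matrix()
def ik(p,R,q0,T,s4=1):
    f=lambda q:np.r_[(fk(q,T,s4)[0]-p)/100,Rn.from_matrix(fk(q,T,s4)[1]@R.T).as_rotvec()]
    return least_squares(f,q0)
E
python3 - <<'E'
from kin import *
p,R=fk([-0.0764,0.3545,1.5026,0.0001,1.2889,-0.1644],300); print(p,R.round(2))
for T in (250,350):
  for lean in (-.4,-.3,-.2,0,.2,.3,.4):
    p=np.array([528,81,80.])
    s=ik(p,pose(.102,lean),[-.07,.5,1.5,0,1.2,-.16],T)
    s2=ik(np.array([508,79,150.]),pose(.102-np.pi,lean),[-.07,.5,1.5,0,1.2,2.97],T)
    print(T,lean,s.x.round(2),s.cost.round(5),s2.x.round(2),s2.cost.round(5))
E
```

```text
[528.6071525   75.9039225  207.91334522] [[ 1.   -0.   -0.09]
 [ 0.09  0.    1.  ]
 [-0.   -1.    0.  ]]
250 -0.4 [ 0.12  0.53  1.65 -0.48  1.02  0.28] 0.0 [-0.26  0.39  1.67  0.39  1.26  2.62] 0.0
250 -0.3 [ 0.07  0.51  1.66 -0.36  0.99  0.17] 0.0 [-0.22  0.37  1.67  0.3   1.21  2.7 ] 0.0
250 -0.2 [ 0.03  0.5   1.67 -0.24  0.98  0.06] 0.0 [-0.17  0.36  1.67  0.21  1.18  2.78] 0.0
250 0 [-0.07  0.48  1.68  0.    0.98 -0.17] 0.0 [-0.07  0.36  1.66 -0.    1.13  2.97] 0.0
250 0.2 [-0.16  0.49  1.68  0.22  1.04 -0.38] 0.0 [ 0.02  0.37  1.65 -0.22  1.11  3.16] 0.0
250 0.3 [-0.2   0.5   1.68  0.33  1.08 -0.48] 0.0 [ 0.07  0.39  1.65 -0.33  1.12  3.26] 0.0
250 0.4 [-0.25  0.52  1.68  0.42  1.12 -0.57] 0.0 [ 0.12  0.41  1.64 -0.44  1.14  3.35] 0.0
350 -0.4 [ 0.19  0.57  1.62 -0.47  1.04  0.34] 0.0 [-0.33  0.41  1.66  0.38  1.27  2.56] 0.0
350 -0.3 [ 0.13  0.53  1.64 -0.36  1.01  0.22] 0.0 [-0.27  0.38  1.66  0.3   1.22  2.65] 0.0
350 -0.2 [ 0.07  0.51  1.66 -0.24  0.99  0.1 ] 0.0 [-0.21  0.36  1.67  0.21  1.18  2.75] 0.0
350 0 [-0.07  0.48  1.68 -0.    0.98 -0.17] 0.0 [-0.07  0.36  1.66 -0.    1.13  2.97] 0.0
350 0.2 [-0.2   0.49  1.68  0.22  1.04 -0.42] 0.0 [ 0.06  0.38  1.64 -0.22  1.12  3.2 ] 0.0
350 0.3 [-0.26  0.51  1.67  0.32  1.09 -0.53] 0.0 [ 0.13  0.41  1.63 -0.33  1.14  3.31] 0.0
350 0.4 [-0.32  0.54  1.67  0.4   1.14 -0.62] 0.0 [ 0.19  0.44  1.62 -0.44  1.16  3.42] 0.0
```

```bash
python3 -m handwheel '[{"delta_pos":[0,1,0],"twist":[-0.06,-0.004,0],"jaw":0.6},{"delta_pos":[0,2.5,0],"twist":[-0.12,-0.008,0],"jaw":0.6},{"delta_pos":[0,4.5,0],"twist":[-0.18,-0.014,0],"jaw":0.6},{"delta_pos":[0,6.5,0],"twist":[-0.22,-0.014,0],"jaw":0.6},{"delta_pos":[0,8.5,0],"twist":[-0.22,-0.014,0],"jaw":0.6},{"delta_pos":[0,10,0],"twist":[-0.22,-0.014,0],"jaw":0.6},{"delta_pos":[0,11.3,0],"twist":[-0.22,-0.014,0],"jaw":0.6},{"delta_pos":[0,12.4,0],"twist":[-0.22,-0.014,0],"jaw":0.6},{"delta_pos":[0,13.1,0],"twist":[-0.22,-0.014,0],"jaw":0.6},{"delta_pos":[0,13.1,0],"twist":[-0.22,-0.014,0],"jaw":0.6}]'
cat > look.py <<'E'
import sys
from rig import telemetry as t, imaging
import cv2,numpy as np
from scipy.spatial.transform import Rotation as Rn
def st():
    s=t.sense(); w,x,y,z=s['ee_rot']; R=Rn.from_quat([x,y,z,w]).as_matrix()
    ex=np.array([np.cos(.102),np.sin(.102)]); ey=np.array([-ex[1],ex[0]])
    d=s['eef_pos'][:2]-np.array([527.85,81.48])
    print("t",round(s['time_s'],2),"j",s['joints'].round(3).tolist()); print("tcp",s['eef_pos'].round(2),"bin xy",(d@ex).round(2),(d@ey).round(2),"F",s['force'].round(1),"M",s['wrist_torque'].round(2),"w",round(float(s['grip_width']),3))
    print("yaw",np.arctan2(R[1,0],R[0,0]).round(4),"x_z",R[2,0].round(4)); print("R",R.round(4).tolist())
st()
for n in sys.argv[1:]:
    cam,name=n.split(":"); c=imaging.capture(cam); cv2.imwrite(f"pics/{name}.png",c["frame"][:,:,::-1]); np.savez(name+".npz",**c)
E
python3 look.py wrist:w2 scene:s2
```

```text
time_s: 3.48
eef_pos: [526.8, 76.0, 79.5]
ee_rot: [-0.624, 0.779, 0.039, -0.033]
force: [-0.2, -0.1, -0.2]
grip_width: 0.603
t 3.48 j [0.029, 0.518, 1.644, -0.265, 0.983, 0.074]
tcp [526.81  75.98  79.49] bin xy -1.6 -5.37 F [-0.2 -0.1 -0.2] M [0.12 0.02 0.03] w 0.603
yaw 0.1022 x_z -0.0032
R [[0.9948, 0.0191, -0.1002], [0.102, -0.2173, 0.9708], [-0.0032, -0.9759, -0.2181]]
```

View pics/w2.png

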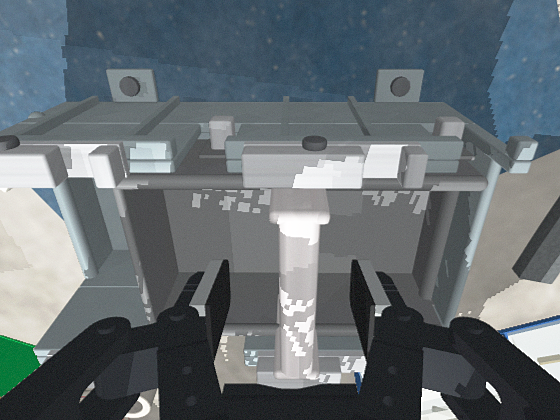

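View pics/s2.png

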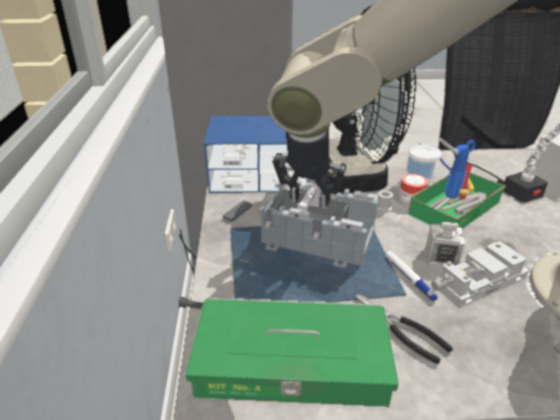

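The bar (column 298) sits between the pads (columns 228 and 352), about 3 mm towards the back. I'll nudge the tool that way, settle, then close.

```bash
python3 -m handwheel '[{"delta_pos":[0.3,0,0],"twist":[0,0,0],"jaw":0.6},{"delta_pos":[0.3,0,0],"twist":[0,0,0],"jaw":0.4},{"delta_pos":[0.3,0,0],"twist":[0,0,0],"jaw":0.25},{"delta_pos":[0.3,0,0],"twist":[0,0,0],"jaw":0.25},{"delta_pos":[0.3,0,0],"twist":[0,0,0],"jaw":0.25},{"delta_pos":[0.3,0,0],"twist":[0,0,0],"jaw":0.25},{"delta_pos":[0.3,0,0],"twist":[0,0,0],"jaw":0.25},{"delta_pos":[0.3,0,0],"twist":[0,0,0],"jaw":0.25},{"delta_pos":[0.3,0,0],"twist":[0,0,0],"jaw":0.25},{"delta_pos":[0.3,0,0],"twist":[0,0,0],"jaw":0.25}]' 60; python3 look.py wrist:w3
```

```text
time_s: 4.42
eef_pos: [530.4, 76.8, 80.3]
ee_rot: [-0.624, 0.779, 0.04, -0.033]
force: [0.0, -0.2, -0.4]
grip_width: 0.252
t 4.42 j [0.03, 0.523, 1.634, -0.264, 0.987, 0.073]
tcp [530.41  76.75  80.28] bin xy 2.07 -4.96 F [ 0.  -0.2 -0.4] M [0.15 0.01 0.  ] w 0.252
yaw 0.1029 x_z -0.0016
R [[0.9947, 0.0209, -0.1006], [0.1027, -0.2172, 0.9707], [-0.0016, -0.9759, -0.2182]]
```

View pics/w3.png

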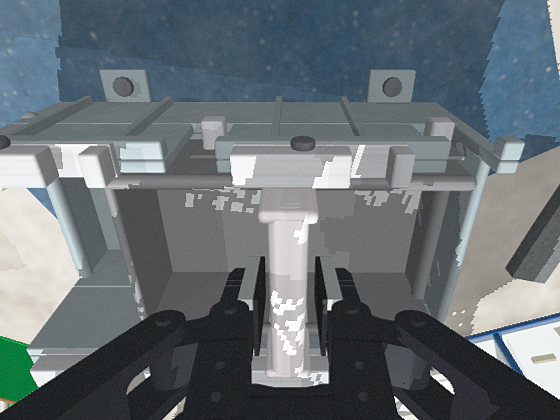

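Pads at columns 258 and 320 straddle the bar centrally (288). I'll go 3 mm lower and close.

```bash
python3 -m handwheel '[{"delta_pos":[0,0.3,0.07],"twist":[0,0,0],"jaw":0.25},{"delta_pos":[0,0.3,0.07],"twist":[0,0,0],"jaw":0.25},{"delta_pos":[0,0.3,0.07],"twist":[0,0,0],"jaw":0.22},{"delta_pos":[0,0.3,0.07],"twist":[0,0,0],"jaw":0.18},{"delta_pos":[0,0.3,0.07],"twist":[0,0,0],"jaw":0.1},{"delta_pos":[0,0.3,0.07],"twist":[0,0,0],"jaw":0.05},{"delta_pos":[0,0.3,0.07],"twist":[0,0,0],"jaw":0},{"delta_pos":[0,0.3,0.07],"twist":[0,0,0],"jaw":0},{"delta_pos":[0,0.3,0.07],"twist":[0,0,0],"jaw":0},{"delta_pos":[0,0.3,0.07],"twist":[0,0,0],"jaw":0}]' 90; python3 look.py
```

```text
time_s: 5.3
eef_pos: [530.3, 76.8, 77.3]
ee_rot: [-0.624, 0.779, 0.04, -0.033]
force: [-1.7, 0.3, 4.7]
grip_width: 0.147
t 5.3 j [0.03, 0.527, 1.636, -0.265, 0.981, 0.076]
tcp [530.33  76.82  77.33] bin xy 2.0 -4.89 F [-1.7  0.3  4.7] M [ 0.05  0.41 -0.13] w 0.147
yaw 0.1029 x_z -0.0017
R [[0.9947, 0.0208, -0.1006], [0.1027, -0.2172, 0.9707], [-0.0017, -0.9759, -0.2182]]
```

```bash
python3 -m handwheel '[{"delta_pos":[0,-0.3,-0.07],"twist":[0,0,0],"jaw":0},{"delta_pos":[0,-1,-0.22],"twist":[0,0,0],"jaw":0},{"delta_pos":[0,-2,-0.45],"twist":[0,0,0],"jaw":0},{"delta_pos":[0,-3.5,-0.78],"twist":[0,0,0],"jaw":0},{"delta_pos":[0,-5,-1.12],"twist":[0,0,0],"jaw":0},{"delta_pos":[0,-6.5,-1.45],"twist":[0,0,0],"jaw":0},{"delta_pos":[0,-8,-1.79],"twist":[0,0,0],"jaw":0},{"delta_pos":[0,-9.5,-2.12],"twist":[0,0,0],"jaw":0},{"delta_pos":[0,-11,-2.46],"twist":[0,0,0],"jaw":0},{"delta_pos":[0,-11.7,-2.6],"twist":[0,0,0],"jaw":0}]' 100; python3 look.py scene:s4
```

```text
time_s: 6.13
eef_pos: [531.2, 77.0, 199.7]
ee_rot: [-0.624, 0.779, 0.041, -0.031]
force: [0.3, -1.0, -3.4]
grip_width: 0.144
t 6.13 j [0.031, 0.38, 1.505, -0.232, 1.247, 0.001]
tcp [531.2   76.97 199.71] bin xy 2.88 -4.82 F [ 0.3 -1.  -3.4] M [ 0.2  -0.05 -0.01] w 0.144
yaw 0.103 x_z 0.0019
R [[0.9947, 0.0243, -0.0999], [0.1028, -0.217, 0.9707], [0.0019, -0.9759, -0.2184]]
```

View pics/s4.png

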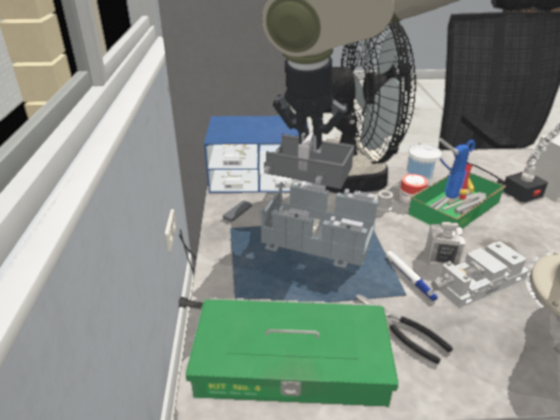

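```bash
python3 -m handwheel '[{"delta_pos":[0,0,0],"twist":[0,0.102,0.0228],"jaw":0},{"delta_pos":[0,0,0],"twist":[0,0.205,0.0458],"jaw":0},{"delta_pos":[0,0,0],"twist":[0,0.307,0.0686],"jaw":0},{"delta_pos":[0,0,0],"twist":[0,0.41,0.0916],"jaw":0},{"delta_pos":[0,0,0],"twist":[0,0.512,0.1144],"jaw":0},{"delta_pos":[0,0,0],"twist":[0,0.615,0.1374],"jaw":0},{"delta_pos":[0,0,0],"twist":[0,0.717,0.1602],"jaw":0},{"delta_pos":[0,0,0],"twist":[0,0.82,0.1832],"jaw":0},{"delta_pos":[0,0,0],"twist":[0,0.922,0.206],"jaw":0},{"delta_pos":[0,0,0],"twist":[0,1.025,0.229],"jaw":0}]' 110; python3 look.py
```

```text
time_s: 7.02
eef_pos: [530.4, 77.0, 196.4]
ee_rot: [-0.555, 0.694, -0.358, 0.286]
force: [-0.9, -0.5, -4.2]
grip_width: 0.136
t 7.02 j [-0.012, 0.481, 1.364, -0.13, 1.479, 0.964]
tcp [530.44  76.97 196.43] bin xy 2.11 -4.75 F [-0.9 -0.5 -4.2] M [ 0.11 -0.2   0.02] w 0.136
yaw -0.9524 x_z -0.0011
R [[0.5797, -0.1801, 0.7947], [-0.8148, -0.1268, 0.5657], [-0.0011, -0.9754, -0.2202]]
```

```bash
python3 -m handwheel '[{"delta_pos":[-0.14,0.05,-0.24],"twist":[0,0.102,0.0228],"jaw":0},{"delta_pos":[-0.28,0.11,-0.48],"twist":[0,0.205,0.0458],"jaw":0},{"delta_pos":[-0.42,0.16,-0.72],"twist":[0,0.307,0.0686],"jaw":0},{"delta_pos":[-0.56,0.22,-0.96],"twist":[0,0.41,0.0916],"jaw":0},{"delta_pos":[-0.7,0.27,-1.2],"twist":[0,0.512,0.1144],"jaw":0},{"delta_pos":[-0.84,0.32,-1.44],"twist":[0,0.615,0.1374],"jaw":0},{"delta_pos":[-0.98,0.38,-1.67],"twist":[0,0.717,0.1602],"jaw":0},{"delta_pos":[-1.12,0.43,-1.9],"twist":[0,0.82,0.1832],"jaw":0},{"delta_pos":[-1.26,0.49,-2.14],"twist":[0,0.922,0.206],"jaw":0},{"delta_pos":[-1.4,0.54,-2.38],"twist":[0,1.025,0.229],"jaw":0}]' 110; python3 look.py
```

```text
time_s: 7.85
eef_pos: [502.3, 74.0, 196.5]
ee_rot: [0.336, -0.421, 0.658, -0.526]
force: [-0.1, -0.4, -3.4]
grip_width: 0.14
t 7.85 j [-0.119, 0.414, 1.465, 0.067, 1.475, 1.87]
tcp [502.35  73.96 196.46] bin xy -26.14 -4.89 F [-0.1 -0.4 -3.4] M [-0.06 -0.22  0.01] w 0.14
yaw -2.0029 x_z 0.0015
R [[-0.4187, -0.2003, 0.8858], [-0.9081, 0.0907, -0.4088], [0.0015, -0.9755, -0.2199]]
```

```bash
python3 -m handwheel '[{"delta_pos":[-0.07,0.01,-0.04],"twist":[0,0.105,0.0237],"jaw":0},{"delta_pos":[-0.14,0.02,-0.08],"twist":[0,0.21,0.0474],"jaw":0},{"delta_pos":[-0.21,0.03,-0.12],"twist":[0,0.315,0.071],"jaw":0},{"delta_pos":[-0.28,0.04,-0.16],"twist":[0,0.42,0.0947],"jaw":0},{"delta_pos":[-0.35,0.05,-0.2],"twist":[0,0.525,0.1184],"jaw":0},{"delta_pos":[-0.42,0.06,-0.24],"twist":[0,0.63,0.142],"jaw":0},{"delta_pos":[-0.49,0.07,-0.28],"twist":[0,0.735,0.1658],"jaw":0},{"delta_pos":[-0.56,0.08,-0.32],"twist":[0,0.84,0.189],"jaw":0},{"delta_pos":[-0.63,0.09,-0.36],"twist":[0,0.945,0.213],"jaw":0},{"delta_pos":[-0.7,0.09,-0.41],"twist":[0,1.011,0.228],"jaw":0}]' 110; python3 look.py wrist:w5 top:t5 scene:s5
```

```text
time_s: 8.68
eef_pos: [501.3, 82.0, 196.5]
ee_rot: [0.032, -0.04, 0.78, -0.624]
force: [-0.0, -0.3, -3.3]
grip_width: 0.144
t 8.68 j [-0.179, 0.312, 1.61, 0.22, 1.289, 2.792]
tcp [501.29  82.02 196.52] bin xy -26.36 3.24 F [-0.  -0.3 -3.3] M [-0.26  0.02 -0.01] w 0.144
yaw -3.0396 x_z 0.0009
R [[-0.9948, -0.0231, 0.0991], [-0.1018, 0.2175, -0.9707], [0.0009, -0.9758, -0.2187]]
```

View pics/w5.png

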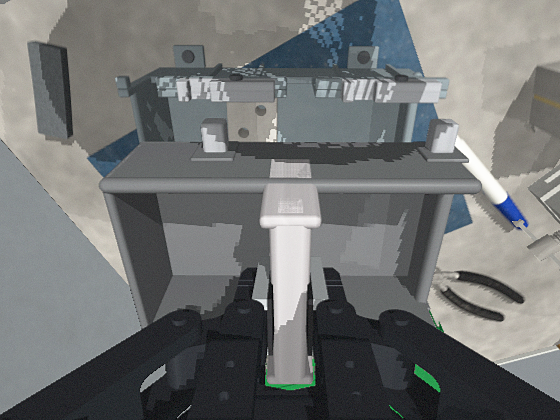

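View pics/s5.png

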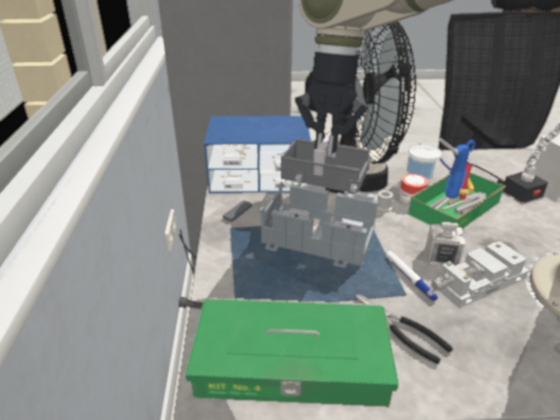

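View pics/t5.png

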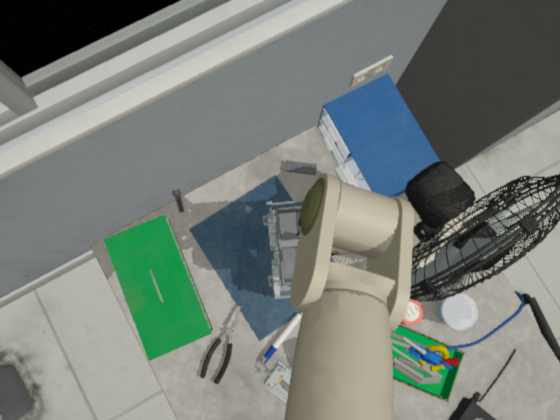

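The tote is turned, with its low end towards the front (right in the wrist view). Its lugs are at (213,135) and (440,135), and the far rails are at row 88. I'll measure tote against rails in this one view.

Run:
```python
from h import *
c=load("w5.npz"); z=c["z_map"]; W=world(c); P=W[z>0]
ex=np.array([np.cos(.102),np.sin(.102)]); ey=np.array([-ex[1],ex[0]]); o=np.array([527.85,81.48])
q=np.c_[(P[:,:2]-o)@np.stack([ex,ey]).T,P[:,2]]
m=(np.abs(q[:,0])<140)&(np.abs(q[:,1])<75)
q=q[m]
h,e=np.histogram(q[:,2],bins=np.arange(80,235,3)); print([(int(a),int(b)) for a,b in zip(e,h) if b>150])
# rails far
r=q[(np.abs(q[:,2]-96)<3)&(q[:,1]<-40)]
print("rail y",np.percentile(r[:,1],[2,50,98]),"z",np.median(r[:,2]))
l=[(x,int(np.median(r_[:,2]))) for x in range(-130,100,2) for r_ in [q[(np.abs(q[:,0]-x)<1)&(np.abs(q[:,1]+52)<4)&(q[:,2]<100)]] if len(r_)>1]
print(l)
# rim: far side rim
s=q[(q[:,2]>193)&(q[:,2]<203)&(np.abs(q[:,1])<50)]
a=s[s[:,1]<-30]; print("far rim",len(a),np.polyfit(a[:,0],a[:,1],1),np.percentile(a[:,0],[1,99]),np.median(a[:,2]),np.percentile(a[:,1],[2,98]), np.polyfit(a[:,0],a[:,2],1))
lg=q[(q[:,1]<-44)&(q[:,2]>160)&(q[:,2]<182)]
for lo,hi in [(-130,-50),(-50,60)]:
    k=lg[(lg[:,0]>lo)&(lg[:,0]<hi)]
    if len(k): print("lug",len(k),np.percentile(k[:,0],[5,50,95]),"y",np.percentile(k[:,1],[2,98]),"z",np.percentile(k[:,2],[5,50,95]))
hd=q[(q[:,2]>218)&(q[:,2]<232)&(np.abs(q[:,0]+26)<12)]
print("bar",len(hd),np.percentile(hd[:,0],[3,50,97]),np.percentile(hd[:,1],[3,97]),np.median(hd[:,2]))
```

```text
[(80, 430), (83, 1572), (86, 893), (89, 233), (92, 503), (95, 2830), (152, 15469), (155, 2474), (158, 1557), (161, 1783), (164, 1897), (167, 3010), (170, 1979), (173, 3235), (176, 2364), (179, 1901), (182, 1806), (185, 1742), (188, 1697), (191, 1082), (194, 3861), (197, 2853), (200, 372), (203, 401), (206, 430), (209, 537), (212, 581), (215, 629), (218, 3948), (221, 3348), (224, 274), (227, 337), (230, 583)]
rail y [-59.60478412 -53.40695311 -47.3991898 ] z 95.95503133644823
[(-130, 1), (-128, 0), (-126, 1), (-124, 82), (-122, 82), (-120, 12), (-118, 7), (-116, 30), (-114, 95), (-112, 95), (-110, 96), (-108, 95), (-106, 95), (-104, 32), (-102, 95), (-100, 95), (-98, 95), (-96, 95), (-94, 95), (-92, 95), (-90, 94), (-88, 95), (-86, 95), (-84, 95), (-82, 95), (-80, 95), (-78, 88), (-76, 86), (-74, 86), (-72, 86), (-70, 86), (-68, 86), (-66, 85), (-64, 95), (-62, 44), (-60, 95), (-58, 84), (-56, 83), (-54, 83), (-52, 83), (-50, 83), (-48, 82), (-46, 83), (-44, 53), (-42, 40), (-40, 22), (-38, 25), (-36, 23), (-34, 17), (-32, 27), (-30, 13), (-28, 27), (-26, 21), (-24, 63), (-22, 82), (-
[... 381 characters left out ...]
, 27), (58, 12), (60, 7), (62, 9), (64, 13), (66, 13), (68, 13), (70, 10), (72, 19), (74, 61), (76, 63), (78, 57), (80, 58), (82, 0), (84, 0), (86, -1), (88, -1), (90, 0), (92, 0), (94, -1), (96, -1), (98, -1)]
far rim 6027 [ 6.30539777e-03 -4.06947348e+01] [-96.09147559  43.07679506] 196.9863206698278 [-43.11426307 -34.92425232] [-4.68556341e-03  1.96757285e+02]
lug 900 [-97.11578285 -91.53305837 -88.15198668] y [-55.84337706 -44.34071983] z [162.1169894  168.84187147 170.18121607]
lug 828 [0.70809429 4.88291489 9.79941007] y [-56.07548233 -44.23739443] z [162.08545601 168.67479964 169.8598952 ]
bar 7824 [-35.4724848  -26.87524179 -17.87632693] [-41.48006674  37.7944951 ] 221.03153854496315
```

```bash
python3 -m handwheel '[{"delta_pos":[0,0.5,0.11],"twist":[0,0,0],"jaw":0},{"delta_pos":[0,1.2,0.27],"twist":[0,0,0],"jaw":0},{"delta_pos":[0,2,0.45],"twist":[0,0,0],"jaw":0},{"delta_pos":[0,2.8,0.63],"twist":[0,0,0],"jaw":0},{"delta_pos":[0,3.6,0.81],"twist":[0,0,0],"jaw":0},{"delta_pos":[0,4.3,0.96],"twist":[0,0,0],"jaw":0},{"delta_pos":[0,4.9,1.1],"twist":[0,0,0],"jaw":0},{"delta_pos":[0,5.3,1.19],"twist":[0,0,0],"jaw":0},{"delta_pos":[0,5.6,1.25],"twist":[0,0,0],"jaw":0},{"delta_pos":[0,5.6,1.25],"twist":[0,0,0],"jaw":0}]' 110; python3 look.py wrist:w6
```

```text
time_s: 9.67
eef_pos: [501.5, 82.3, 139.1]
ee_rot: [0.033, -0.042, 0.78, -0.624]
force: [-0.1, -0.4, -4.0]
grip_width: 0.14
t 9.67 j [-0.178, 0.378, 1.681, 0.231, 1.156, 2.754]
tcp [501.51  82.26 139.15] bin xy -26.12 3.46 F [-0.1 -0.4 -4. ] M [-0.2   0.01 -0.01] w 0.14
yaw -3.034 x_z 0.0005
R [[-0.9942, -0.024, 0.1046], [-0.1074, 0.2177, -0.9701], [0.0005, -0.9757, -0.219]]
```

View pics/w6.png

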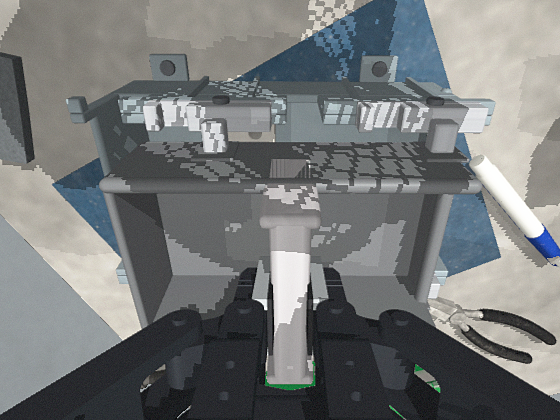

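The lugs at (214,135) and (440,132) are just above the far rails and clear of the notches. I'll lower slowly.

```bash
python3 -m handwheel '[{"delta_pos":[0,0.06,0.01],"twist":[0,0,0],"jaw":0},{"delta_pos":[0,0.12,0.03],"twist":[0,0,0],"jaw":0},{"delta_pos":[0,0.18,0.04],"twist":[0,0,0],"jaw":0},{"delta_pos":[0,0.24,0.05],"twist":[0,0,0],"jaw":0},{"delta_pos":[0,0.3,0.07],"twist":[0,0,0],"jaw":0},{"delta_pos":[0,0.36,0.08],"twist":[0,0,0],"jaw":0},{"delta_pos":[0,0.4,0.09],"twist":[0,0,0],"jaw":0},{"delta_pos":[0,0.44,0.1],"twist":[0,0,0],"jaw":0},{"delta_pos":[0,0.46,0.1],"twist":[0,0,0],"jaw":0},{"delta_pos":[0,0.46,0.1],"twist":[0,0,0],"jaw":0}]'; python3 look.py
```

```text
time_s: 10.55
eef_pos: [501.6, 82.3, 134.9]
ee_rot: [0.034, -0.042, 0.78, -0.624]
force: [0.2, -0.0, -3.5]
grip_width: 0.138
t 10.55 j [-0.178, 0.384, 1.685, 0.233, 1.146, 2.752]
tcp [501.65  82.29 134.91] bin xy -25.98 3.47 F [ 0.2 -0.  -3.5] M [-0.23 -0.05 -0.02] w 0.138
yaw -3.034 x_z -0.0001
R [[-0.9942, -0.0234, 0.1048], [-0.1073, 0.2176, -0.9701], [-0.0001, -0.9758, -0.2189]]
```

```bash
python3 -m handwheel '[{"delta_pos":[0,0.02,0],"twist":[0,0.005,0.001],"jaw":0},{"delta_pos":[0,0.04,0.01],"twist":[0,0.005,0.001],"jaw":0},{"delta_pos":[0,0.06,0.01],"twist":[0,0.005,0.001],"jaw":0},{"delta_pos":[0,0.08,0.02],"twist":[0,0.005,0.001],"jaw":0},{"delta_pos":[0,0.1,0.02],"twist":[0,0.005,0.001],"jaw":0},{"delta_pos":[0,0.12,0.03],"twist":[0,0.005,0.001],"jaw":0},{"delta_pos":[0,0.14,0.03],"twist":[0,0.005,0.001],"jaw":0},{"delta_pos":[0,0.15,0.03],"twist":[0,0.005,0.001],"jaw":0},{"delta_pos":[0,0.15,0.03],"twist":[0,0.005,0.001],"jaw":0},{"delta_pos":[0,0.15,0.03],"twist":[0,0.005,0.001],"jaw":0}]'; python3 look.py
```

```text
time_s: 11.38
eef_pos: [501.7, 82.3, 133.5]
ee_rot: [0.032, -0.04, 0.78, -0.624]
force: [-0.0, 0.0, -2.1]
grip_width: 0.139
t 11.38 j [-0.178, 0.385, 1.688, 0.233, 1.141, 2.756]
tcp [501.68  82.29 133.5 ] bin xy -25.95 3.47 F [-0.   0.  -2.1] M [-0.25  0.07  0.04] w 0.139
yaw -3.0391 x_z -0.0001
R [[-0.9948, -0.0223, 0.0998], [-0.1023, 0.2177, -0.9707], [-0.0001, -0.9758, -0.2188]]
```

```bash
python3 -m handwheel '[{"delta_pos":[0,0.01,0],"twist":[0,0,0],"jaw":0},{"delta_pos":[0,0.02,0],"twist":[0,0,0],"jaw":0},{"delta_pos":[0,0.03,0.01],"twist":[0,0,0],"jaw":0},{"delta_pos":[0,0.04,0.01],"twist":[0,0,0],"jaw":0},{"delta_pos":[0,0.05,0.01],"twist":[0,0,0],"jaw":0},{"delta_pos":[0,0.05,0.01],"twist":[0,0,0],"jaw":0},{"delta_pos":[0,0.05,0.01],"twist":[0,0,0],"jaw":0},{"delta_pos":[0,0.05,0.01],"twist":[0,0,0],"jaw":0},{"delta_pos":[0,0.05,0.01],"twist":[0,0,0],"jaw":0},{"delta_pos":[0,0.05,0.01],"twist":[0,0,0],"jaw":0}]'; python3 look.py
```

```text
time_s: 12.22
eef_pos: [501.7, 82.3, 133.4]
ee_rot: [0.032, -0.04, 0.78, -0.624]
force: [-5.0, -1.4, 5.3]
grip_width: 0.146
t 12.22 j [-0.178, 0.385, 1.688, 0.233, 1.141, 2.755]
tcp [501.66  82.3  133.41] bin xy -25.97 3.48 F [-5.  -1.4  5.3] M [-0.1   0.6   0.12] w 0.146
yaw -3.039 x_z -0.0003
R [[-0.9947, -0.0221, 0.1], [-0.1024, 0.2177, -0.9706], [-0.0003, -0.9758, -0.2188]]
```

Contact with the rail tops at TCP z 133.4, with about 9 N resting. I'll slide 15 mm towards the back under this light load.

```bash
python3 -m handwheel '[{"delta_pos":[-0.15,0,0],"twist":[0,0,0],"jaw":0},{"delta_pos":[-0.3,0,0],"twist":[0,0,0],"jaw":0},{"delta_pos":[-0.5,0,0],"twist":[0,0,0],"jaw":0},{"delta_pos":[-0.7,0,0],"twist":[0,0,0],"jaw":0},{"delta_pos":[-0.9,0,0],"twist":[0,0,0],"jaw":0},{"delta_pos":[-1.1,0,0],"twist":[0,0,0],"jaw":0},{"delta_pos":[-1.25,0,0],"twist":[0,0,0],"jaw":0},{"delta_pos":[-1.4,0,0],"twist":[0,0,0],"jaw":0},{"delta_pos":[-1.5,0,0],"twist":[0,0,0],"jaw":0},{"delta_pos":[-1.5,0,0],"twist":[0,0,0],"jaw":0}]'; python3 look.py
```

```text
time_s: 13.05
eef_pos: [516.1, 84.1, 133.4]
ee_rot: [0.032, -0.041, 0.78, -0.624]
force: [-7.1, -0.4, 8.8]
grip_width: 0.143
t 13.05 j [-0.17, 0.415, 1.643, 0.233, 1.156, 2.767]
tcp [516.07  84.07 133.45] bin xy -11.45 3.78 F [-7.1 -0.4  8.8] M [-0.    1.18  0.29] w 0.143
yaw -3.0383 x_z 0.0013
R [[-0.9947, -0.0238, 0.1003], [-0.1031, 0.2181, -0.9705], [0.0013, -0.9756, -0.2194]]
```

```bash
python3 -m handwheel '[{"delta_pos":[-0.06,0,0],"twist":[0,0,0],"jaw":0},{"delta_pos":[-0.12,0,0],"twist":[0,0,0],"jaw":0},{"delta_pos":[-0.18,0,0],"twist":[0,0,0],"jaw":0},{"delta_pos":[-0.24,0,0],"twist":[0,0,0],"jaw":0},{"delta_pos":[-0.3,0,0],"twist":[0,0,0],"jaw":0},{"delta_pos":[-0.36,0,0],"twist":[0,0,0],"jaw":0},{"delta_pos":[-0.42,0,0],"twist":[0,0,0],"jaw":0},{"delta_pos":[-0.46,0,0],"twist":[0,0,0],"jaw":0},{"delta_pos":[-0.5,0,0],"twist":[0,0,0],"jaw":0},{"delta_pos":[-0.5,0,0],"twist":[0,0,0],"jaw":0}]'; python3 look.py
```

```text
time_s: 13.88
eef_pos: [521.6, 84.4, 132.8]
ee_rot: [0.032, -0.04, 0.78, -0.624]
force: [0.1, -0.1, -3.1]
grip_width: 0.141
t 13.88 j [-0.167, 0.426, 1.628, 0.232, 1.157, 2.771]
tcp [521.61  84.42 132.78] bin xy -5.91 3.56 F [ 0.1 -0.1 -3.1] M [-0.2  -0.02  0.  ] w 0.141
yaw -3.0392 x_z -0.0003
R [[-0.9948, -0.0221, 0.0998], [-0.1023, 0.2177, -0.9706], [-0.0003, -0.9758, -0.2188]]
```

Force went back to free hanging and z sank, so the lugs are over the notches. I'll move on 0.5 mm and lower a little.

```bash
python3 -m handwheel '[{"delta_pos":[-0.03,0,0],"twist":[0,0,0],"jaw":0},{"delta_pos":[-0.05,0,0],"twist":[0,0,0],"jaw":0},{"delta_pos":[-0.05,0.04,0.01],"twist":[0,0,0],"jaw":0},{"delta_pos":[-0.05,0.08,0.02],"twist":[0,0,0],"jaw":0},{"delta_pos":[-0.05,0.12,0.03],"twist":[0,0,0],"jaw":0},{"delta_pos":[-0.05,0.16,0.04],"twist":[0,0,0],"jaw":0},{"delta_pos":[-0.05,0.2,0.04],"twist":[0,0,0],"jaw":0},{"delta_pos":[-0.05,0.2,0.04],"twist":[0,0,0],"jaw":0},{"delta_pos":[-0.05,0.2,0.04],"twist":[0,0,0],"jaw":0},{"delta_pos":[-0.05,0.2,0.04],"twist":[0,0,0],"jaw":0}]'; python3 look.py
```

```text
time_s: 14.72
eef_pos: [522.1, 84.5, 130.9]
ee_rot: [0.032, -0.04, 0.78, -0.624]
force: [-0.9, 0.6, -3.5]
grip_width: 0.139
t 14.72 j [-0.167, 0.429, 1.629, 0.233, 1.154, 2.77]
tcp [522.06  84.47 130.9 ] bin xy -5.45 3.56 F [-0.9  0.6 -3.5] M [-0.16 -0.03 -0.02] w 0.139
yaw -3.0391 x_z -0.0001
R [[-0.9948, -0.0223, 0.0998], [-0.1023, 0.2177, -0.9706], [-0.0001, -0.9758, -0.2188]]
```

Free. Lower 5.5 mm more, slowly.

```bash
python3 -m handwheel '[{"delta_pos":[0,0.06,0.01],"twist":[0,0,0],"jaw":0},{"delta_pos":[0,0.12,0.03],"twist":[0,0,0],"jaw":0},{"delta_pos":[0,0.18,0.04],"twist":[0,0,0],"jaw":0},{"delta_pos":[0,0.24,0.05],"twist":[0,0,0],"jaw":0},{"delta_pos":[0,0.3,0.07],"twist":[0,0,0],"jaw":0},{"delta_pos":[0,0.36,0.08],"twist":[0,0,0],"jaw":0},{"delta_pos":[0,0.42,0.09],"twist":[0,0,0],"jaw":0},{"delta_pos":[0,0.48,0.11],"twist":[0,0,0],"jaw":0},{"delta_pos":[0,0.54,0.12],"twist":[0,0,0],"jaw":0},{"delta_pos":[0,0.54,0.12],"twist":[0,0,0],"jaw":0}]'; python3 look.py
```

```text
time_s: 15.55
eef_pos: [522.0, 84.5, 125.2]
ee_rot: [0.032, -0.04, 0.78, -0.624]
force: [0.2, -0.8, -3.8]
grip_width: 0.14
t 15.55 j [-0.167, 0.436, 1.635, 0.234, 1.141, 2.767]
tcp [522.01  84.48 125.22] bin xy -5.5 3.58 F [ 0.2 -0.8 -3.8] M [-0.21 -0.03 -0.01] w 0.14
yaw -3.0391 x_z 0.0001
R [[-0.9948, -0.0225, 0.0998], [-0.1023, 0.2177, -0.9706], [0.0001, -0.9758, -0.2189]]
```

Still free, and 0.8 mm above the expected seat. Lower another 1.2 mm.

```bash
python3 -m handwheel '[{"delta_pos":[0,0.02,0],"twist":[0,0,0],"jaw":0},{"delta_pos":[0,0.04,0.01],"twist":[0,0,0],"jaw":0},{"delta_pos":[0,0.06,0.01],"twist":[0,0,0],"jaw":0},{"delta_pos":[0,0.08,0.02],"twist":[0,0,0],"jaw":0},{"delta_pos":[0,0.1,0.02],"twist":[0,0,0],"jaw":0},{"delta_pos":[0,0.12,0.03],"twist":[0,0,0],"jaw":0},{"delta_pos":[0,0.12,0.03],"twist":[0,0,0],"jaw":0},{"delta_pos":[0,0.12,0.03],"twist":[0,0,0],"jaw":0},{"delta_pos":[0,0.12,0.03],"twist":[0,0,0],"jaw":0},{"delta_pos":[0,0.12,0.03],"twist":[0,0,0],"jaw":0}]'; python3 look.py wrist:w7
```

```text
time_s: 16.38
eef_pos: [522.1, 84.5, 124.4]
ee_rot: [0.032, -0.04, 0.78, -0.624]
force: [-3.2, -0.4, 4.4]
grip_width: 0.14
t 16.38 j [-0.167, 0.437, 1.635, 0.234, 1.139, 2.766]
tcp [522.05  84.5  124.41] bin xy -5.46 3.59 F [-3.2 -0.4  4.4] M [-0.04  0.5   0.14] w 0.14
yaw -3.039 x_z -0.0002
R [[-0.9947, -0.0222, 0.1], [-0.1024, 0.2177, -0.9706], [-0.0002, -0.9758, -0.2189]]
```

View pics/w7.png

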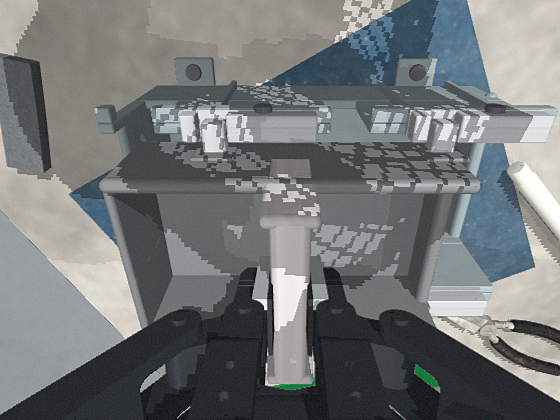

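The tote is seated: TCP is 9 mm below the rail contact height, and the far lugs at (214,130) and (440,128) are in their notches. I'll ease the load and open.

```bash
python3 -m handwheel '[{"delta_pos":[0,-0.03,-0.01],"twist":[0,0,0],"jaw":0},{"delta_pos":[0,-0.04,-0.01],"twist":[0,0,0],"jaw":0.08},{"delta_pos":[0,-0.04,-0.01],"twist":[0,0,0],"jaw":0.16},{"delta_pos":[0,-0.04,-0.01],"twist":[0,0,0],"jaw":0.2},{"delta_pos":[0,-0.04,-0.01],"twist":[0,0,0],"jaw":0.25},{"delta_pos":[0,-0.04,-0.01],"twist":[0,0,0],"jaw":0.35},{"delta_pos":[0,-0.04,-0.01],"twist":[0,0,0],"jaw":0.45},{"delta_pos":[0,-0.04,-0.01],"twist":[0,0,0],"jaw":0.5},{"delta_pos":[0,-0.04,-0.01],"twist":[0,0,0],"jaw":0.5},{"delta_pos":[0,-0.04,-0.01],"twist":[0,0,0],"jaw":0.5}]' 20; python3 look.py wrist:w8
```

```text
time_s: 17.27
eef_pos: [522.1, 84.5, 124.5]
ee_rot: [0.032, -0.04, 0.78, -0.624]
force: [0.6, 0.8, -0.4]
grip_width: 0.5
t 17.27 j [-0.167, 0.437, 1.635, 0.234, 1.139, 2.766]
tcp [522.07  84.45 124.54] bin xy -5.44 3.54 F [ 0.6  0.8 -0.4] M [-0.07 -0.03  0.01] w 0.5
yaw -3.0391 x_z -0.0001
R [[-0.9948, -0.0223, 0.0998], [-0.1023, 0.2177, -0.9706], [-0.0001, -0.9758, -0.2188]]
```

View pics/w8.png

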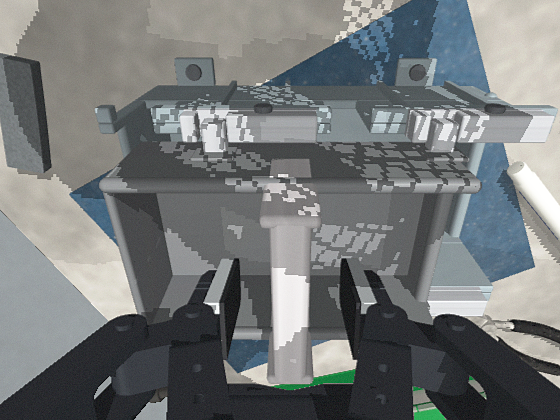

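Released, and both pads are clear of the bar. I'll back out along the fingers.

```bash
python3 -m handwheel '[{"delta_pos":[0,-0.5,0],"twist":[0,0,0],"jaw":0.5},{"delta_pos":[0,-1.2,0],"twist":[0,0,0],"jaw":0.5},{"delta_pos":[0,-2.2,0],"twist":[0,0,0],"jaw":0.5},{"delta_pos":[0,-3.4,0],"twist":[0,0,0],"jaw":0.5},{"delta_pos":[0,-4.6,0],"twist":[0,0,0],"jaw":0.5},{"delta_pos":[0,-6,-0.5],"twist":[0,0,0],"jaw":0.5},{"delta_pos":[0,-7.5,-1],"twist":[0.05,0,0],"jaw":0.5},{"delta_pos":[0,-9,-1.5],"twist":[0.1,0,0],"jaw":0.5},{"delta_pos":[0,-10,-2],"twist":[0.1,0,0],"jaw":0.5},{"delta_pos":[0,-10,-2],"twist":[0.1,0,0],"jaw":0.5}]'; python3 look.py wrist:w9 scene:s9
```

```text
time_s: 18.15
eef_pos: [522.7, 81.0, 229.1]
ee_rot: [0.037, -0.037, 0.748, -0.661]
force: [0.0, -0.5, 0.0]
grip_width: 0.5
t 18.15 j [-0.128, 0.32, 1.498, 0.123, 1.348, 2.88]
tcp [522.73  81.   229.06] bin xy -5.14 0.05 F [ 0.  -0.5  0. ] M [-0.04  0.    0.  ] w 0.5
yaw -3.0368 x_z -0.0053
R [[-0.9945, -0.0076, 0.1045], [-0.1046, 0.1221, -0.987], [-0.0053, -0.9925, -0.1222]]
```

View pics/w9.png

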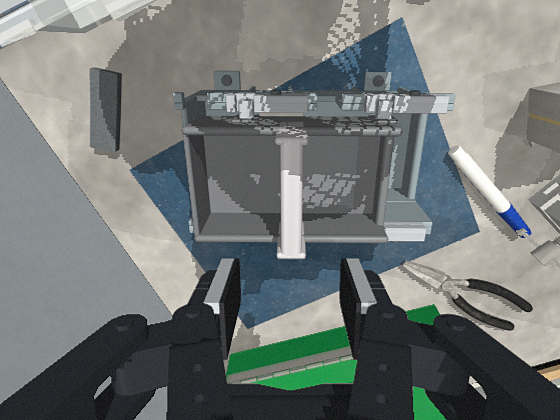

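View pics/s9.png

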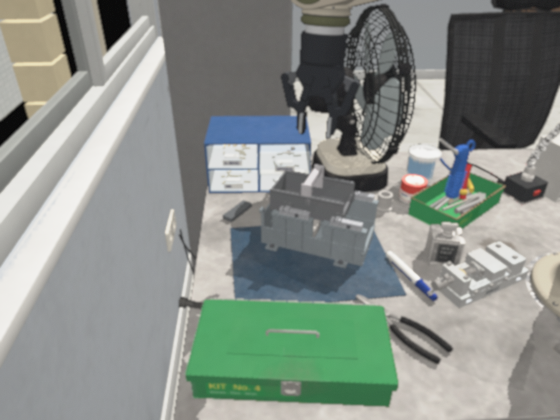

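Run:
```python
from h import *
c=load("w9.npz"); P=world(c)[c["z_map"]>0]
ex=np.array([np.cos(.102),np.sin(.102)]); ey=np.array([-ex[1],ex[0]]); o=np.array([527.85,81.48])
q=np.c_[(P[:,:2]-o)@np.stack([ex,ey]).T,P[:,2]]; q=q[(np.abs(q[:,0])<140)&(np.abs(q[:,1])<75)]
for s in (1,-1):
    r=q[np.abs(q[:,1]*s-53)<3]
    print(s,[(x,int(np.median(k))) for x in range(-120,60,3) for k in [r[np.abs(r[:,0]-x)<1.5,2]] if len(k)>2])
    m=q[(np.abs(q[:,1]*s-52)<4)&(q[:,2]>94)&(q[:,2]<102)]
rim=q[(q[:,2]>119)&(q[:,2]<127)&(np.abs(q[:,1])<46)&(np.abs(q[:,1])>36)]
A=np.c_[rim[:,:2],np.ones(len(rim))]; print("rim plane",np.linalg.lstsq(A,rim[:,2],rcond=None)[0],len(rim))
for s in(1,-1):
    k=rim[rim[:,1]*s>0]; print(np.polyfit(k[:,0],k[:,1],1),k[:,2].mean())
```

```text
1 [(-120, 84), (-117, 95), (-114, 96), (-111, 96), (-108, 96), (-105, 96), (-102, 96), (-99, 96), (-96, 96), (-93, 96), (-90, 96), (-87, 96), (-84, 95)]
-1 [(-120, 1), (-117, 1), (-114, 95), (-111, 96), (-108, 95), (-105, 28), (-102, 95), (-99, 95), (-96, 95), (-93, 95), (-90, 95), (-87, 95), (-84, 95), (-81, 95), (-78, 92), (-75, 95), (-72, 95), (-69, 95), (-66, 91), (-63, 95), (-60, 85), (-57, 83), (-54, 83), (-51, 83), (-48, 82), (-45, 55), (-42, 40), (-39, 12), (-36, 16), (-33, 9), (-30, 17), (-27, 1), (-24, 82), (-21, 82), (-18, 83), (-15, 95), (-12, 95), (-9, 94), (-6, 95), (-3, 95), (0, 95), (3, 95), (6, 95), (9, 95), (12, 96), (15, 95), (18, 95), (21, 92), (24, 93), (27, 92), (30, 96), (33, 87), (36, 95), (39, 95), (42, 4), (45, 83), (48, 83), (51, 83), (54, 83), (57, 4)]
rim plane [-1.39444638e-03 -7.41689514e-03  1.24494388e+02] 3321
[-1.25375654e-03  3.90261809e+01] 124.19083353314838
[ 1.40480391e-03 -4.02701282e+01] 124.81643195222453
```

The tote is home: the lugs sit flush with the rail tops in both views. Straightening the tool brought joint 6 close to its limit, so I'll lean it back before handing in.

```bash
python3 -m handwheel '[{"delta_pos":[0,0,0],"twist":[-0.03,0,0],"jaw":0.5},{"delta_pos":[0,0,0],"twist":[-0.06,0,0],"jaw":0.5},{"delta_pos":[0,0,0],"twist":[-0.1,0,0],"jaw":0.5},{"delta_pos":[0,0,0],"twist":[-0.1,-0.1,0],"jaw":0.5},{"delta_pos":[0,0,0],"twist":[-0.1,-0.1,0],"jaw":0.5},{"delta_pos":[0,0,0],"twist":[-0.1,-0.1,0],"jaw":0.5},{"delta_pos":[0,0,0],"twist":[-0.1,-0.1,0],"jaw":0.5},{"delta_pos":[0,0,0],"twist":[-0.1,-0.1,0],"jaw":0.5},{"delta_pos":[0,0,0],"twist":[-0.1,-0.1,0],"jaw":0.5},{"delta_pos":[0,0,0],"twist":[-0.1,-0.1,0],"jaw":0.5}]'; python3 look.py top:t10; python3 -c "
from rig import ctrl
print(ctrl.finish_job())"
```

```text
time_s: 19.08
eef_pos: [522.0, 80.7, 226.2]
ee_rot: [0.07, -0.073, 0.777, -0.621]
force: [-0.2, 0.4, 0.3]
grip_width: 0.504
t 19.08 j [-0.174, 0.332, 1.502, 0.216, 1.378, 2.714]
tcp [521.97  80.7  226.21] bin xy -5.93 -0.18 F [-0.2  0.4  0.3] M [-0.09 -0.04  0.09] w 0.504
yaw -2.939 x_z -0.0177
R [[-0.9794, -0.0273, 0.2001], [-0.2011, 0.2185, -0.9549], [-0.0177, -0.9755, -0.2195]]
the job is handed in; nothing more can be done
None
```

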